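Fish a dropped pyramid adapter out from under the riser shelf

TASK

A pyramid adapter has slid under the low wooden riser shelf. Sweep it out to the front with the plaster spatula, without bumping or shifting the shelf and what stands on it, then lay the spatula flat on its rubber mat again and set the adapter down on its base in the parts tray, in the compartment that already holds an adapter like it. Do not reach under the shelf with the fingers, and leave the other things where they are.

Things in the scene. Friction and masses are not known exactly. Their poses are not given: they have to be found in the camera images.
- riser: low dark-red wooden shelf standing loose on the bench, 3 kg: a board 200 (x) x 436 (y) x 18 mm on two end panels 18 mm thick. Opening underneath 400 mm wide (y -200 to +200) and 62 mm high, top of board at 80 mm. Origin: centre of its underside, on the bench; x points to the back, the open front edge is at x = -100 mm. At the back a 14 mm thick, 20 mm high foot stretcher (its inner face at x = +83 mm) closes the gap at floor level. Sliding it takes about 20 N
- spatula: plaster spatula, 313 mm long, 0.16 kg, lying flat on the mat. Wooden handle 26 mm wide, 20 mm high, 112 mm long (x -92 to +20 mm), steel ferrule to x = 30 mm, then a flat rigid steel blade 36 mm wide, 3 mm thick (z 3 to 6 mm) with a rounded tip at x = 219 mm. Origin: underside of the handle, on its centre line, 20 mm behind the ferrule, a good place to grip from above across the width (centre of mass about 40 mm ahead of it). x points along the blade to the tip, z up
- spatula_tip (a point): tip of the spatula's blade, on its centre line
- adapter: the dropped steel pyramid adapter, 95 g, standing on its base on the bench under the shelf, centre 40 to 80 mm behind the front edge and at most 80 mm to either side of the middle. Round base disc 50 mm across and 10 mm thick, low dome, and on top a four-sided pyramid standing on its narrow end: 13 mm wide at 15 mm height, 18 mm wide at its flat top, 27 mm above the base. Origin: centre of the underside of the disc, z up; the pyramid's sides face x and y
- adapter_mate: another adapter of exactly the same form, standing in one of the tray's two compartments (which one varies), off-centre, nearer the +y wall of the tray. Origin: centre of the underside of its disc
- tube_clamp: steel tube clamp standing in the tray's other compartment: a ring 42 mm across and 42 mm high, with two clamping ears. Origin: centre of its underside
- tray: fixed grey plastic parts tray on the bench, outside 215 (x) x 140 (y) x 40 mm high, walls and floor 5 mm; a middle wall at x = 0 makes two compartments, each 100 (x) x 130 (y) mm inside. Origin: centre of its underside
- mat: fixed black rubber mat on the bench, 380 (x) x 120 (y) x 3 mm, the spatula's place. Origin: centre of its underside
- socket: black leg-prosthesis socket, a cup 116 mm across and 206 mm high, standing on the riser shelf; a bystander. Origin: centre of its underside
- bottle: water bottle, 64 mm across and 200 mm high, standing on the riser shelf; a bystander. Origin: centre of its underside
- bowl: black rubber plaster bowl, 110 mm across and 55 mm high, on the bench beyond the tray; a bystander. Origin: centre of its underside
There are look-alikes about, which are no part of the job. Leave any pink or turquoise look-alike of the adapter_mate alone.

How it is judged:
On the way, in this order (a step that is already met when the one before it is completed fails the run):
1. the held spatula's blade is under the shelf, its tip at least 40 mm behind the front edge (contact force between the fingers and spatula above 1 N and x of spatula_tip in the frame of riser between -0.06 and 0.1 m and y of spatula_tip in the frame of riser between -0.2 and 0.2 m and z of spatula_tip in the frame of riser below 0.06 m), for 0.1 s.
2. the adapter lies on the bench wholly clear of the shelf's front edge, drawn out with the held spatula and untouched by the fingers (x of adapter in the frame of riser below -0.13 m and height (world z) of adapter below 0.006 m and contact force between the fingers and adapter below 0.1 N and contact force between the fingers and spatula above 1 N), for 0.2 s.
At the end, for the whole second after the job is handed in: The adapter stands upright on the floor of the tray compartment that holds the other adapter, which still stands there; the spatula lies flat on the rubber mat (tip at most 10 mm over its edge); both are released and at rest; the shelf is within 12 mm of where it stood (y of adapter in the frame of tray between -0.065 and 0.065 m and x of adapter in the frame of tray between -0.105 and 0.105 m and z of each of adapter, adapter_mate in the frame of tray below 0.015 m and angle between each of adapter, adapter_mate's own z axis and vertical below 0.2 rad and y of adapter_mate in the frame of tray between -0.065 and 0.065 m and x of adapter_mate in the frame of tray between -0.105 and 0.105 m and x of spatula in the frame of mat between -0.15 and 0.15 m and y of spatula in the frame of mat between -0.06 and 0.06 m and x of spatula_tip in the frame of mat between -0.2 and 0.2 m and y of spatula_tip in the frame of mat between -0.07 and 0.07 m and z of spatula in the frame of mat below 0.01 m and angle between spatula's own z axis and vertical below 0.1 rad and (x of each of adapter, adapter_mate in the frame of tray above 0.02 m or x of each of adapter, adapter_mate in the frame of tray below -0.02 m) and linear speed of each of adapter, spatula below 0.02 m/s and distance of riser from where it was at the start of the episode below 0.012 m); the robot touches nothing.
It fails at once if the shelf is bumped: more than 15 N from the spatula, the fingers or the arm (contact force between any of spatula, the fingers, the arm and riser above 15 N).
It fails at once if the shelf is shifted by more than 12 mm (distance of riser from where it was at the start of the episode above 0.012 m).
It fails at once if what stands on the shelf, or the bowl, is displaced by more than 15 mm or tipped (distance of any of socket, bottle, bowl from where it was at the start of the episode above 0.015 m or angle between any of socket, bottle, bowl's own z axis and vertical above 0.3 rad).
It fails at once if the fingers touch the adapter while it is still under the shelf (contact force between the fingers and adapter above 0.5 N and x of adapter in the frame of riser above -0.1 m and z of adapter in the frame of riser below 0.06 m and y of adapter in the frame of riser between -0.2 and 0.2 m).
It fails at once if the tube clamp is displaced by more than 25 mm (distance of tube_clamp from where it was at the start of the episode above 0.025 m).
It also fails if it takes over 72 s, if anything falls off the work surface, if the arm or the gripper's body presses on something with over 40 N, if the wrist force passes 120 N, or if a joint passes its speed limit or range.

ROBOT

A 6-joint arm with a two-finger parallel gripper is mounted at the origin on the work surface. World frame = base frame: x ahead of the robot, y to its left, z up, the work surface at z = 0. Lengths are in m, angles in rad, forces in N, time in s.
With the tool pointing down it reaches from about 0.35 to 0.875 m from the base axis. Payload 15.5 kg.
Tool frame: the origin (TCP) lies on the centre line of the jaws, within the pads' length; the fingertips stand 22 mm ahead of it and the grasp point (between the pads) lies 3 mm ahead of it (finger_overhang is the distance from the TCP to the fingertips, in m); z points along the fingers, y is the line along which they close (so a half turn about z gives the same grasp; the last joint's range is limited). The gripper opens to 85 mm and grips with 20 to 120 N. Pads are 22 mm wide; open, the fingers measure 114 mm over their backs; the gripper's body (76 mm by 85 mm) begins 54 mm behind the grasp point. The pads swing forward as they close: fully open they stand 13 mm farther back than shut.
Start: joints at [-1.407, 0.494, 1.345, -0, 1.302, -0.096], TCP at [0.16, -0.604, 0.253] pointing down, gripper open.
Joint ranges: [-2.91, 2.91], [-0.82, 2.16], [0.22, 2.67], [-1.22, 4.37], [0.12, 2.79], [-3.08, 3.08]. Speed limits (rad/s): [1.89, 1.89, 2.57, 3.01, 3.01, 3.01].

INTERFACE

Orientations are given as a 3x3 rotation matrix whose columns are the frame's x, y, z axes.
In Python, from bench import move_to, move_linear, set_joints, move_gripper, pause, ik, state, snapshot, IKError, hand_in, finger_overhang gives the robot as it stands. The module is installed in compiled form; this text tells all that it offers. Calls block until the motion is done:
- move_to(position, orientation): joint-space move of the TCP to a pose.
- move_linear(position, rotation=None, max_speed=0.15): straight line of the TCP; rotation=None keeps the orientation; max_speed is the mean speed in m/s.
- set_joints(angles): joint-space move.
- move_gripper(opening): finger opening in m; the grip force is fixed at half the most; returns when the fingers have stopped.
- pause(seconds).
- ik(position, orientation): joint angles nearest the present ones, or None.
- state(): the state.
- snapshot(name): name is "scene" or "top" or "wrist"; returns a dict with "image" (480x640x3 uint8, blue, green, red), "range_z" (480x640 float32, m along the optical axis (not along the pixel's ray), 0 where there is no reading), "mtx" (3x3 intrinsics, pixels), "dist" ([k1, k2, p1, p2, k3] as OpenCV has them; the pictures are not rectified), "R" (3x3) and "t" (3): a world point X has camera coordinates R X + t. Camera axes: x right, y down, z forward; pixel columns grow to the right and rows downward; lengths in m; the calibration is good to about 2 mm. A picture is of the moment at which its call begins.
A pose or a line that the arm cannot do raises IKError and nothing moves.
- hand_in(): hands the job in; it is judged then, once.
The state is a dict: "time_s": time; "q": joint angles; "qd": joint speeds; "joint_torque": joint torques, N m; "tool_pos": TCP position; "orientation": TCP orientation; "contact_force": force on the tool from outside, world axes, zero at the start; "wrist_torque": the same for the moment, N m; "width": finger opening in m; "gripper_force": force on a finger pad.
Only numpy, scipy, OpenCV 4.12 (cv2) and the standard library are available. Lean on these libraries where they do the work, as an engineer would, in place of code of your own. Each camera call takes 0.05 s, during which the arm holds its last target. There are 200 camera calls.

## Working session

There is one attempt and no reset: what is moved stays moved. The work goes in short steps, each a Python script; the robot and the scene stay as the last script left them, time stands still between calls to the robot, and variables do not carry over. Pictures are saved under pics/ and viewed, at most 10 in all, crops included, and the job is handed in when it is done.

```bash
mkdir -p pics
cat > h.py <<'E'
import numpy as np, cv2
from bench import *
def save(n,fn):
    s=snapshot(n); cv2.imwrite('pics/'+fn+'.png',s['image']); np.savez('pics/'+fn+'.npz',**s); return s
def load(fn): return dict(np.load('pics/'+fn+'.npz'))
def ray(s,u,v,z):
    p=cv2.undistortPoints(np.array([[[u,v]]],float),s['mtx'],s['dist'])[0,0]
    R,t=s['R'],s['t']; c=-R.T@t; d=R.T@np.array([p[0],p[1],1.]); return c+d*(z-c[2])/d[2]
def cloud(s):
    g=np.stack(np.meshgrid(np.arange(640.),np.arange(480.)),-1).reshape(-1,1,2)
    p=cv2.undistortPoints(g,s['mtx'],s['dist']).reshape(480,640,2)
    Z=s['range_z'][...,None]; P=np.concatenate([p*Z,Z],-1); return (P-s['t'])@s['R']
def down(yaw):
    c,s_=np.cos(yaw),np.sin(yaw); return np.array([[c,s_,0],[s_,-c,0],[0,0,-1.]])
E
python3 - <<'E'
from h import *
for n in ('scene','top'): s=save(n,n); print(n,s['R'],s['t'],s['mtx'])
print(state()['orientation'],finger_overhang)
E
```

```text
scene [[ 0.1922097   0.9812566  -0.01381718]
 [ 0.61197196 -0.13085676 -0.77997874]
 [-0.76716735  0.14146375 -0.62565346]] [-0.13092905 -0.27267767  1.79062791] [[483.98968499   0.         312.28615584]
 [  0.         483.98968499 229.92916018]
 [  0.           0.           1.        ]]
top [[ 0.02502417 -0.9994691   0.02086411]
 [-0.98159694 -0.02851842 -0.18882306]
 [ 0.18931782 -0.015755   -0.98178946]] [0.00326605 0.5612129  1.26912155] [[577.29266228   0.         320.02415537]
 [  0.         577.29266228 235.96212696]
 [  0.           0.           1.        ]]
[[ 9.66694940e-01  2.55931377e-01 -1.50682907e-04]
 [ 2.55931396e-01 -9.66694414e-01  1.01540904e-03]
 [ 1.14210709e-04 -1.02015526e-03 -9.99999473e-01]] 0.022
```

View pics/scene.png

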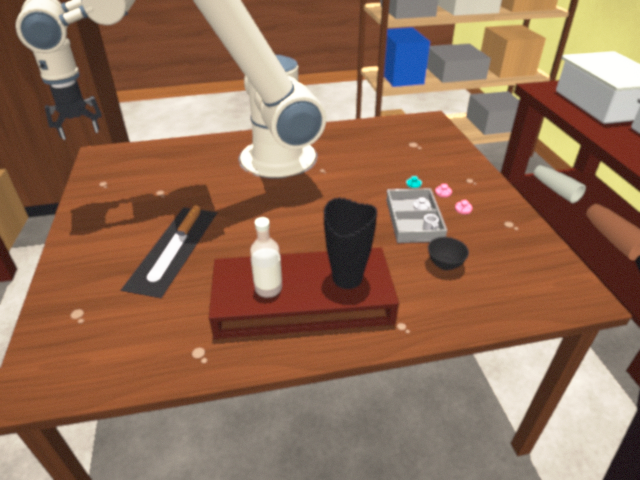

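View pics/top.png

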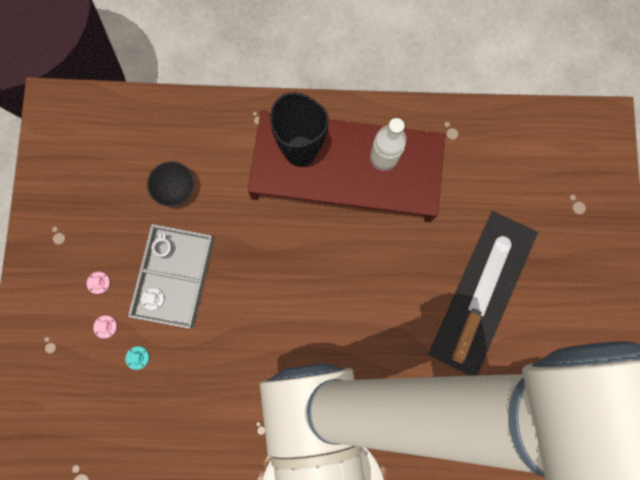

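The scene view, taken from behind, shows the shelf, bottle and socket. In the top view, the riser is at (347,165), the spatula at (480,300) on its mat, and the tray at (171,276). The adapter-like things are grey (152,298) in the tray's near compartment, pink (98,282) and (104,327), and turquoise (137,357). The grey one is the mate, since it is the only one inside the tray. The clamp is at (162,245), in the far compartment.

Run:
```python
from h import *
s=load('top'); im=s['image'].astype(int); P=cloud(s); b,g,r=im[...,0],im[...,1],im[...,2]
hsv=cv2.cvtColor(s['image'],cv2.COLOR_BGR2HSV)
def rect(m,name,z):
    pts=np.array([ray(s,u,v,z)[:2] for v,u in np.argwhere(m)],np.float32)
    c,(w,h),a=cv2.minAreaRect(pts*1000); print(name,len(pts),np.round(c,1),round(w,1),round(h,1),round(a,2)); 
    print(np.round(cv2.boxPoints((c,(w,h),a)),0).tolist()); return pts
def reg(m,u0,u1,v0,v1):
    k=np.zeros_like(m); k[v0:v1,u0:u1]=m[v0:v1,u0:u1]
    n,l,st,_=cv2.connectedComponentsWithStats(k.astype(np.uint8)); return l==1+np.argmax(st[1:,4])
z=P[...,2]; ok=s['range_z']>0
m=reg(ok&(abs(z-.08)<.008),240,455,100,225); rect(m,'riser',.08); print(z[m].mean())
m=reg((hsv[...,2]<60)|((b>100)&(abs(z)<.03)),425,545,205,380)
rect(m,'mat',.003)
bl=reg((b>110),465,520,230,320); rect(bl,'blade',.006); print(z[bl].mean())
hd=reg((hsv[...,1]>110)&(z>.012),450,485,305,365); rect(hd,'handle',.02); print(z[hd].mean())
m=reg(ok&(abs(z-.04)<.008),125,220,220,335); rect(m,'tray',.04)
# tray corners by pixel, mate
for n,(u,v),zz in [('matetop',(152,298),.027),('clamp',(162,247),.042),('bowl',(171,184),.055)]: print(n,np.round(ray(s,u,v,zz),4),P[v,u])
cr=cv2.resize(s['image'][220:380,80:240],(640,640))[:600]; 
cv2.imwrite('pics/crop_tray.png',cr)
```

```text
riser 12190 [730.3 -39.1] 435.9 201.0 84.2
[[608.0, -246.0], [808.0, -266.0], [852.0, 168.0], [652.0, 188.0]]
0.07906687235543121
mat 5893 [ 447.3 -366.8] 119.3 374.0 65.38
[[252.0, -343.0], [592.0, -499.0], [642.0, -390.0], [302.0, -235.0]]
blade 1365 [ 491.1 -384.9] 40.0 197.5 67.19
[[392.0, -365.0], [574.0, -442.0], [590.0, -405.0], [408.0, -328.0]]
0.00946879814552984
handle 611 [ 343.1 -319. ] 27.5 116.8 66.66
[[284.0, -308.0], [391.0, -355.0], [402.0, -329.0], [295.0, -283.0]]
0.033416900708983566
tray 832 [463.8 354.3] 142.1 216.2 81.05
[[346.0, 301.0], [559.0, 267.0], [582.0, 408.0], [368.0, 441.0]]
matetop [0.412  0.3947 0.027 ] [0.41149571 0.39295773 0.03357172]
clamp [0.5271 0.3777 0.042 ] [0.53314329 0.38722463 0.0051507 ]
bowl [0.6726 0.365  0.055 ] [0.68738796 0.37828393 0.00194442]
```

View pics/crop_tray.png

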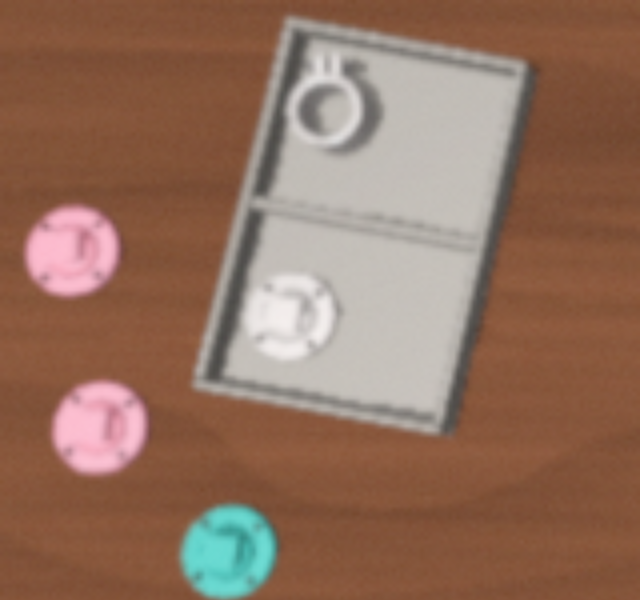

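The crop confirms it: the white-grey adapter at crop (290,315) is inside the tray's near compartment and is the mate. The clamp is in the far compartment and the pink and turquoise ones are outside. Next I'll look under the shelf from the front with the wrist camera.

Run:
```python
from h import *
def tilt(yaw,p): # tool z tilted p below horizontal towards yaw; y horizontal
    z=np.array([np.cos(yaw)*np.cos(p),np.sin(yaw)*np.cos(p),-np.sin(p)]); y=np.array([np.sin(yaw),-np.cos(yaw),0]); return np.stack([np.cross(y,z),y,z],1)
best=None
for p in (30,40,50):
  for x in (.38,.45,.5):
    for zz in (.12,.17,.22):
      for sg in (1,-1):
        R=tilt(-.1,np.radians(p)); R=R@np.diag([sg,sg,1])
        q=ik([x,-.04,zz],R)
        if q is not None: print(p,x,zz,sg,np.round(q,2))
```

```text
30 0.5 0.12 1 [-0.32  1.07  2.62  2.95  1.58 -1.68]
30 0.5 0.12 -1 [-0.32  1.07  2.62  2.95  1.58  1.46]
30 0.5 0.17 1 [-0.32  0.8   2.58  2.95  1.28 -1.62]
30 0.5 0.17 -1 [-0.32  0.8   2.58  2.95  1.28  1.52]
30 0.5 0.22 1 [-0.32  0.53  2.51  2.91  0.95 -1.55]
30 0.5 0.22 -1 [-0.32  0.53  2.51  2.91  0.95  1.6 ]
40 0.45 0.12 1 [-0.36  0.92  2.67  2.94  1.31 -1.69]
40 0.45 0.12 -1 [-0.36  0.92  2.67  2.94  1.31  1.46]
40 0.45 0.17 1 [-0.36  0.59  2.58  2.89  0.9  -1.58]
40 0.45 0.17 -1 [-0.36  0.59  2.58  2.89  0.9   1.56]
40 0.45 0.22 1 [-0.36  0.32  2.49  2.76  0.55 -1.41]
40 0.45 0.22 -1 [-0.36  0.32  2.49  2.76  0.55  1.73]
40 0.5 0.12 1 [-0.29  0.75  2.48  2.96  0.96 -1.59]
40 0.5 0.12 -1 [-0.29  0.75  2.48  2.96  0.96  1.55]
40 0.5 0.17 1 [-0.29  0.53  2.43  2.91  0.7  -1.52]
40 0.5 0.17 -1 [-0.29  0.53  2.43  2.91  0.7   1.62]
40 0.5 0.22 1 [-0.29  0.34  2.36  2.8   0.45 -1.38]
40 0.5 0.22 -1 [-0.29  0.34  2.36  2.8   0.45  1.76]
50 0.38 0.17 1 [-0.45  0.39  2.6   2.72  0.56 -1.47]
50 0.38 0.17 -1 [-0.45  0.39  2.6   2.72  0.56  1.67]
50 0.38 0.22 1 [-0.45  0.12  2.47  2.05  0.25 -0.77]
50 0.38 0.22 -1 [-0.45  0.12  2.47  2.05  0.25  2.38]
50 0.45 0.12 1 [-0.32  0.59  2.48  2.9   0.63 -1.54]
50 0.45 0.12 -1 [-0.32  0.59  2.48  2.9   0.63  1.6 ]
50 0.45 0.17 1 [-0.32  0.38  2.41  2.73  0.36 -1.35]
50 0.45 0.17 -1 [-0.32  0.38  2.41  2.73  0.36  1.79]
50 0.45 0.22 1 [-0.32  0.2   2.33  2.03  0.16 -0.63]
50 0.45 0.22 -1 [-0.32  0.2   2.33  2.03  0.16  2.51]
50 0.5 0.12 1 [-0.27  0.56  2.34  2.9   0.47 -1.48]
50 0.5 0.12 -1 [-0.27  0.56  2.34  2.9   0.47  1.66]
50 0.5 0.17 1 [-0.27  0.4   2.29  2.71  0.26 -1.28]
50 0.5 0.17 -1 [-0.27  0.4   2.29  2.71  0.26  1.86]
```

Run:
```python
from h import *
def tilt(yaw,p):
    z=np.array([np.cos(yaw)*np.cos(p),np.sin(yaw)*np.cos(p),-np.sin(p)]); y=np.array([np.sin(yaw),-np.cos(yaw),0]); return np.stack([np.cross(y,z),y,z],1)
s=snapshot('wrist'); st=state(); Rt=st['orientation']; 
off=Rt.T@(-s['R'].T@s['t']-st['tool_pos']); print('cam in tool',off,(s['R']@Rt).round(3),s['mtx'][0])
move_to([.42,-.04,.36],down(0))
R=tilt(-.1,np.radians(42)); 
if (R@off)[2]>(R@np.diag([-1,-1,1])@off)[2]: R=R@np.diag([-1,-1,1])
p=np.array([.45,-.04,.17]); print('cam at',p+R@off, ik(p,R))
move_to(p,R)
save('wrist','w1'); print(state()['time_s'])
```

```text
cam in tool [ 0.07376538 -0.00040641 -0.11980524] [[ 0.     1.     0.001]
 [-0.957  0.    -0.289]
 [-0.289 -0.001  0.957]] [346.78430079   0.         308.736999  ]
cam at [ 0.31225949 -0.0265883   0.19534699] [-0.35224542  0.53132688  2.54268905  2.87260087  0.7724594   1.59494672]
4.9833
```

View pics/w1.png

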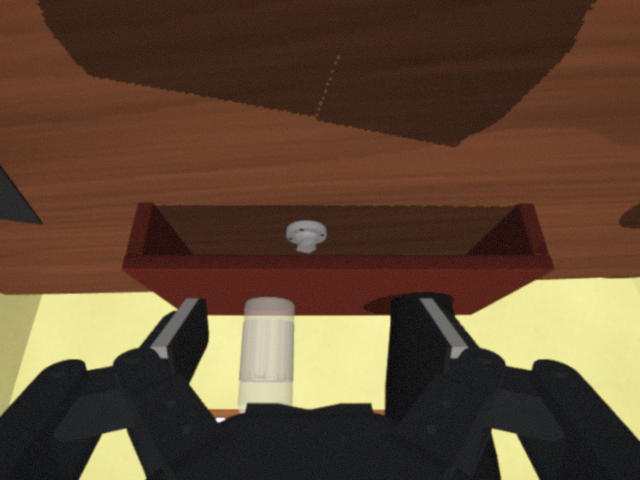

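The picture is upside down. The adapter is visible under the shelf at (306,232): disc at (306,230), pyramid at (306,246).

Run:
```python
from h import *
s=load('w1'); P=cloud(s); hsv=cv2.cvtColor(s['image'],cv2.COLOR_BGR2HSV)
m=(hsv[...,1]<60)&(hsv[...,2]>70); k=np.zeros_like(m); k[212:256,270:345]=m[212:256,270:345]
v,u=np.nonzero(k); print(len(u),u.min(),u.max(),v.min(),v.max())
ul,ur=u.min(),u.max()
a=ray(s,ul,230,.010);b=ray(s,ur,230,.010); c=ray(s,(ul+ur)/2,v.min(),0.0); print(a,b,np.hypot(*(a-b)[:2]),'front low edge',c)
q=P[k]; q=q[s['range_z'][k]>0]; print('cloud',np.median(q,0),q.min(0),q.max(0))
# riser front edge check: bottom corners of opening and own fix
for uv,z in [((142,204),0),((532,204),0)]: print(ray(s,*uv,z))
th=np.arctan2(-20,200); C=np.array([.7303,-.0391]); Rr=np.array([[np.cos(th),-np.sin(th)],[np.sin(th),np.cos(th)]])
for p in ((a+b)[:2]/2,c[:2],np.median(q,0)[:2]): print('riser frame',Rr.T@(p-C))
```

```text
1002 286 326 220 253
[ 0.67789076 -0.08954184  0.01      ] [ 0.68263468 -0.04202142  0.01      ] 0.04775661448111811 front low edge [ 0.67372145 -0.06511485  0.        ]
cloud [ 0.68945195 -0.0667445   0.00904277] [ 0.67313851 -0.09321644 -0.00189516] [ 0.77918108 -0.04284889  0.02697058]
[ 0.61827069 -0.2410314   0.        ]
[0.66047481 0.18865574 0.        ]
riser frame [-0.04713403 -0.03152811]
riser frame [-0.05370919 -0.03151552]
riser frame [-0.0378946  -0.03157184]
```

```bash
cat >> h.py <<'E'
TH=np.arctan2(-20,200); C=np.array([.7303,-.0391]); RR=np.array([[np.cos(TH),-np.sin(TH)],[np.sin(TH),np.cos(TH)]])
def rw(x,y,z): return np.array([*(C+RR@np.array([x,y])),z])   # riser frame -> world
FL=np.pi  # tool x points opposite to blade
def bl(t): return down(TH+t+FL)  # tool orientation for blade bearing t in riser frame
SP=np.array([.3767,-.334]); SY=np.radians(-23.6)
E
python3 - <<'E'
from h import *
import h
from scipy.optimize import brentq
for FLs in (0,np.pi):
  h.FL=FLs; print('FL',FLs, ik([*SP,.028],down(SY+FLs)), ik([*SP,.15],down(SY+FLs)))
  t=np.radians(15)
  G=np.array([-.172,-.126]); G0=G-.175*np.array([np.cos(t),np.sin(t)])
  for p,tt in [(rw(*G0,.15),t),(rw(*G0,.0265),t),(rw(*G,.0265),t),(rw(*G,.0265),1.),(rw(*G,.0265),1.4),(rw(-.2,-.126,.15),1.4)]:
    q=ik(p,bl(tt) if 0 else down(TH+tt+FLs)); print(p.round(3), None if q is None else np.round(q,2))
s=load('top'); print(rw(0,0,0)); 
for uv in [(383,165),(303,160)]: print(RR.T@(ray(s,*uv,.08)[:2]-C))
E
```

```text
FL 0 [-8.44050830e-01  6.74479362e-01  1.84759315e+00 -4.44089210e-16
  6.19520140e-01  1.13864320e+00] [-8.44050830e-01  4.62751214e-01  1.76163901e+00 -4.44089210e-16
  9.17202433e-01  1.13864320e+00]
[ 0.374 -0.176  0.15 ] [-0.58  0.36  1.97 -0.    0.81  0.82]
[ 0.374 -0.176  0.026] [-0.58  0.63  2.07 -0.    0.44  0.82]
[ 0.547 -0.147  0.026] [-0.37  0.72  1.69 -0.    0.73  1.04]
[ 0.547 -0.147  0.026] [-0.37  0.72  1.69 -0.    0.73  0.3 ]
[ 0.547 -0.147  0.026] [-0.37  0.72  1.69 -0.    0.73 -0.1 ]
[ 0.519 -0.145  0.15 ] [-0.38  0.5   1.68 -0.    0.96 -0.11]
FL 3.141592653589793 [-8.44050830e-01  6.74479362e-01  1.84759315e+00 -4.44089210e-16
  6.19520140e-01 -2.00294945e+00] [-8.44050830e-01  4.62751214e-01  1.76163901e+00 -4.44089210e-16
  9.17202433e-01 -2.00294945e+00]
[ 0.374 -0.176  0.15 ] [-0.58  0.36  1.97 -0.    0.81 -2.32]
[ 0.374 -0.176  0.026] [-0.58  0.63  2.07 -0.    0.44 -2.32]
[ 0.547 -0.147  0.026] [-0.37  0.72  1.69 -0.    0.73 -2.1 ]
[ 0.547 -0.147  0.026] [-0.37  0.72  1.69 -0.    0.73 -2.84]
[ 0.547 -0.147  0.026] [-0.37  0.72  1.69 -0.    0.73  3.04]
[ 0.519 -0.145  0.15 ] [-0.38  0.5   1.68 -0.    0.96  3.03]
[ 0.7303 -0.0391  0.    ]
[ 0.00411203 -0.08270774]
[-0.00802321  0.10122644]
```

```bash
sed -i 's/^FL=np.pi.*/FL=0./' h.py
python3 - <<'E'
from h import *
move_linear([.42,-.06,.25],max_speed=.2)
move_to([.42,-.1,.33],down(SY)); move_gripper(.085)
move_to([*SP,.13],down(SY))
save('wrist','w2'); s=load('w2')
move_linear([*SP,.028],max_speed=.12)
f0=state()['contact_force']; move_gripper(0.0); st=state(); print(f0,st['width'],st['gripper_force'],st['contact_force'],st['tool_pos'])
move_linear([*SP,.10],max_speed=.12); pause(.3); st=state(); print(st['width'],st['gripper_force'],st['contact_force'],st['wrist_torque'],st['time_s'])
save('wrist','w3')
E
```

```text
[ 0.0203058  -0.99542807  0.72095572] 0.024687186332515158 61.803860664367676 [-0.61502162  1.05091606  7.63020042] [ 0.37678674 -0.33409704  0.02834464]
0.024481840050479323 60.51530599594116 [ 0.52359952 -0.0621081  -2.62118421] [ 0.02896187  0.05657043 -0.03062022] 12.15
```

View pics/w3.png

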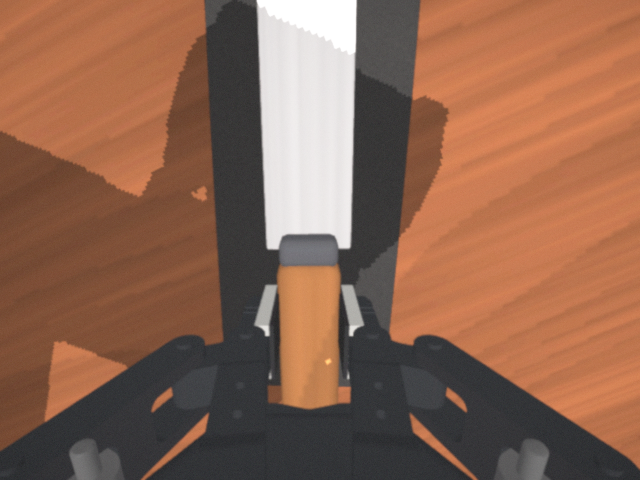

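The spatula is held straight: handle centred between the pads at (309,330), blade pointing up the image. Next I'll check the blade's pitch from depth, then move to the start in front of the shelf.

Run:
```python
from h import *
s=load('w3'); P=cloud(s)
for v in (230,200,150,100,60,20):
    p=np.median(P[v,290:330],0); d=p[:2]-SP; print(v,round(np.hypot(*d),3),np.degrees(np.arctan2(d[1],d[0])).round(2),p[2].round(4))
t=np.radians(15); G=np.array([-.172,-.126]); G0=G-.18*np.array([np.cos(t),np.sin(t)])
move_to(rw(*G0,.13),bl(t)); move_linear(rw(*G0,.0275),max_speed=.1); pause(.2)
st=state(); print(st['tool_pos'],st['contact_force'],st['time_s'])
save('top','t2'); s=load('top')
im=load('t2')['image']; cv2.imwrite('pics/t2c.png',cv2.resize(im[80:380,200:600],(800,600)))
```

```text
230 0.035 -23.39 0.0788
200 0.047 -23.42 0.0787
150 0.067 -23.46 0.0783
100 0.086 -23.48 0.078
60 0.1 -23.54 0.0776
20 0.114 -23.51 0.0774
[ 0.36919838 -0.17656066  0.02788589] [ 0.12792701 -0.24977521 -3.35633776] 14.2583
```

View pics/t2c.png

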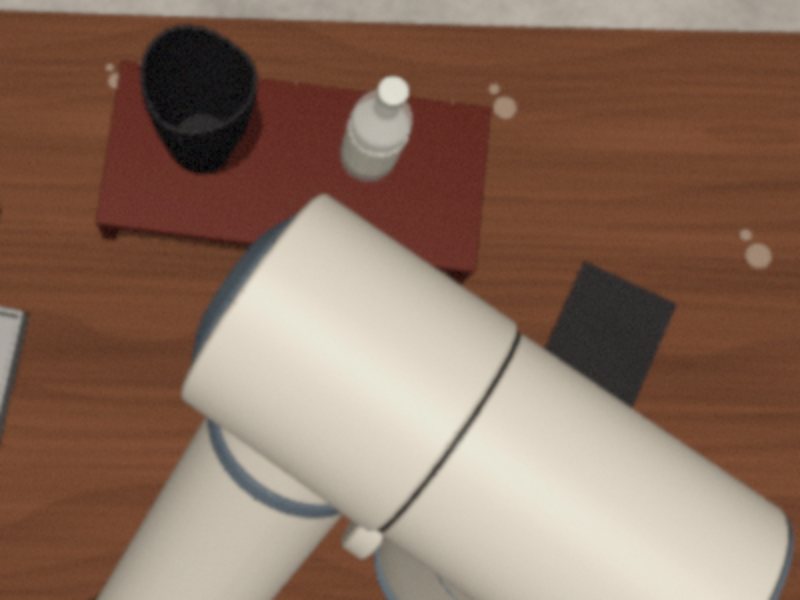

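Run:
```python
from h import *
t=np.radians(15); G=np.array([-.172,-.126]); f0=state()['contact_force']
for a in (.12,.06,0):
    move_linear(rw(*(G-a*np.array([np.cos(t),np.sin(t)])),.0275),max_speed=.1)
    df=state()['contact_force']-f0; print(a,df.round(2))
    if np.linalg.norm(df)>6: raise SystemExit('contact')
s=save('wrist','w4'); st=state(); print(st['time_s'],st['width'])
```

```text
0.12 [-0.64  0.01 -0.49]
0.06 [-0.78 -0.45  0.72]
0 [-0.46  0.29 -0.23]
16.6083 0.024335296438083524
```

View pics/w4.png

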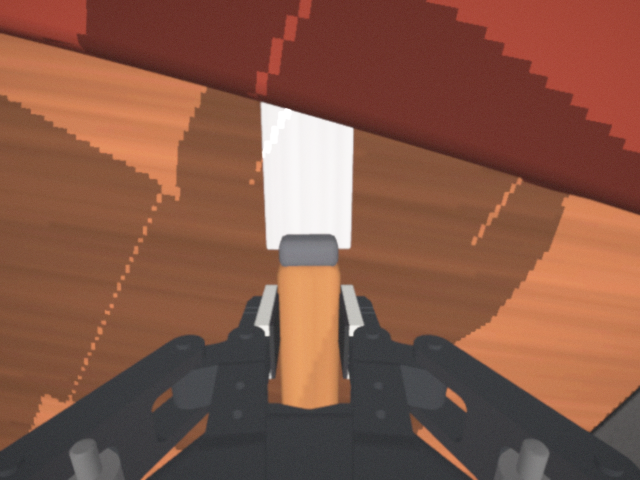

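The blade is under the shelf with no contact: it crosses the front edge at (307,110). Next I'll sweep by rotating about the grip.

Run:
```python
from h import *
G=np.array([-.172,-.126]); f0=state()['contact_force']; t0=state()['time_s']
for a in range(20,85,5):
    t=np.radians(a); move_linear(rw(*G,.0275),bl(t),max_speed=.1)
    df=state()['contact_force']-f0
    if a%15==5 or np.linalg.norm(df)>4: print(a,df.round(2),round(state()['time_s']-t0,2))
    if np.linalg.norm(df)>9: raise SystemExit('contact')
pause(.3); s=save('wrist','w5'); st=state(); print(st['time_s'],st['width'],st['tool_pos'])
```

```text
20 [ 1.93 -0.01 -0.64] 0.25
35 [ 2.38  0.42 -0.35] 1.0
50 [ 2.01  0.11 -0.65] 1.75
65 [ 1.83 -0.51 -1.4 ] 2.5
80 [ 1.8   0.6  -1.27] 3.25
20.2083 0.024784100386358317 [ 0.54658884 -0.14736356  0.02749577]
```

View pics/w5.png

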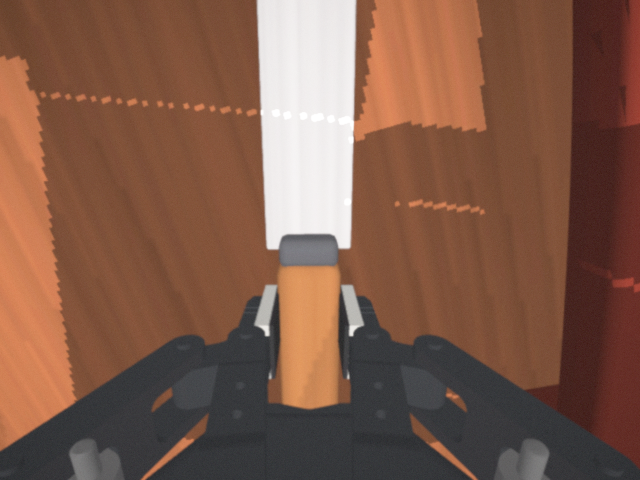

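The adapter is beyond this view, which ends at about r = 0.12. I'll check the fixed cameras at the expected place.

Run:
```python
from h import *
e=rw(-.20,.03,.02); print(e)
for n in ('top','scene'):
    s=save(n,n+'3'); p,_=cv2.projectPoints(e[None],cv2.Rodrigues(s['R'])[0],s['t'],s['mtx'],s['dist']); print(n,p.ravel())
    u,v=p.ravel().astype(int); print(cloud(s)[v,u])
    c=s['image'][max(v-60,0):v+60,max(u-80,0):u+80]; cv2.imwrite(f'pics/{n}3c.png',cv2.resize(c,(400,300)))
a=[cv2.imread(f'pics/{n}3c.png') for n in ('top','scene')]; cv2.imwrite('pics/both3.png',np.hstack(a))
```

```text
[0.53427767 0.01065186 0.02      ]
top [322.76309084 249.93571025]
[0.40969538 0.02751243 0.76728893]
scene [305.90506647 243.10550549]
[0.5108547  0.01189528 0.00075116]
```

View pics/both3.png

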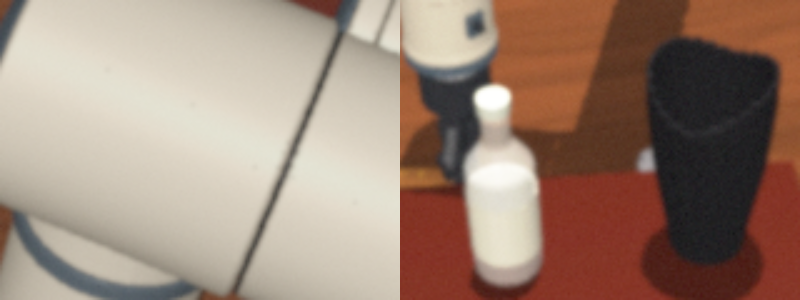

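Run:
```python
from h import *
s=load('scene3')
for z in (.005,.02): print(RR.T@(ray(s,323,247,z)[:2]-C))
def pr(p):
    p,_=cv2.projectPoints(p[None],cv2.Rodrigues(s['R'])[0],s['t'],s['mtx'],s['dist']); return p.ravel().round(0)
t=np.radians(80); G=np.array([-.172,-.126]); print('tip',pr(rw(*(G+.21*np.array([np.cos(t),np.sin(t)])),.005)))
for x in (-.1,-.13,-.16,-.19,-.21): print(x,pr(rw(x,.05,.02)))
P=cloud(s); print(P[242:252:3,318:329:3].round(3).tolist())
```

```text
[-0.19522414  0.07813919]
[-0.17792979  0.07621058]
tip [326. 261.]
-0.1 [316. 267.]
-0.13 [315. 259.]
-0.16 [314. 252.]
-0.19 [313. 245.]
-0.21 [313. 240.]
[[[0.512, 0.05, -0.001], [0.516, 0.058, 0.001], [0.527, 0.065, 0.009], [0.764, 0.02, 0.212]], [[0.529, 0.047, 0.002], [0.541, 0.053, 0.011], [0.546, 0.061, 0.014], [0.761, 0.021, 0.201]], [[0.54, 0.044, 0.001], [0.551, 0.051, 0.009], [0.555, 0.058, 0.011], [0.762, 0.021, 0.192]], [[0.64, 0.024, 0.079], [0.644, 0.031, 0.08], [0.643, 0.039, 0.079], [0.758, 0.022, 0.18]]]
```

The adapter is out: the scene view gives it at about (-0.19, 0.08) in the riser frame, at bench height. I'll draw it a little further, then return the spatula.

Run:
```python
from h import *
t=np.radians(80)
move_linear(rw(-.202,-.126,.0275),max_speed=.08); pause(.3)
move_linear(rw(-.19,-.130,.0275),max_speed=.08)
move_linear(rw(-.21,-.15,.13),max_speed=.15)
s=save('wrist','w6a')
move_to([*SP,.12],down(SY)); move_linear([*SP,.0305],max_speed=.1)
move_linear([*SP,.0285],max_speed=.02); print(state()['contact_force'])
move_gripper(.06); pause(.2); move_linear([*SP,.14],max_speed=.15)
st=state(); print(st['time_s'],st['width'])
move_to([.50,.045,.21],down(-.1)); s=save('wrist','w6'); s=save('top','t6'); print(state()['time_s'])
P=cloud(load('w6')); im=load('w6')['image']
```

```text
[ 0.14487944 -0.14896147 -1.32516244]
26.3917 0.05996630996547358
27.9917
```

View pics/w6.png

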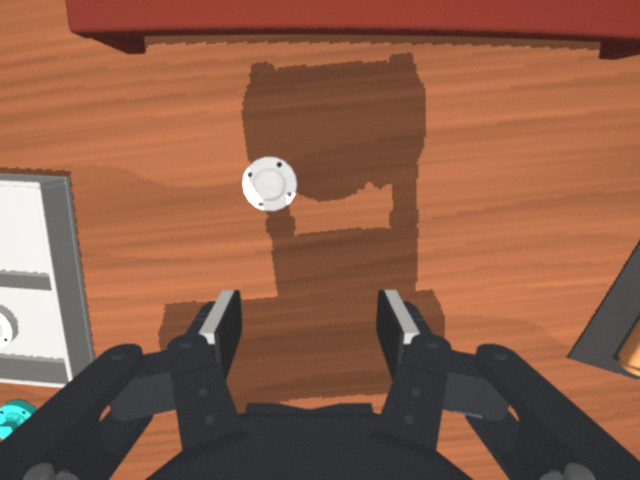

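The adapter stands in the open at (270,183), with the spatula back at the right edge and the tray at the left. I've used up my picture views, so from here I'll work numerically: depth profile, disc centre and rim holes for the yaw.

```bash
cat >> h.py <<'E'
def adapter(s,u0,u1,v0,v1):
    hsv=cv2.cvtColor(s['image'],cv2.COLOR_BGR2HSV); m=((hsv[...,1]<70)&(hsv[...,2]>110)).astype(np.uint8)
    k=np.zeros_like(m); k[v0:v1,u0:u1]=m[v0:v1,u0:u1]
    cs,_=cv2.findContours(k,cv2.RETR_EXTERNAL,cv2.CHAIN_APPROX_NONE); c=max(cs,key=cv2.contourArea)
    hull=cv2.convexHull(c); full=np.zeros_like(m); cv2.fillPoly(full,[hull],1)
    P=cloud(s); ok=(full>0)&(s['range_z']>0)
    g=np.array([ray(s,*p[0],.009)[:2] for p in hull],np.float32)
    return full,P,ok,cv2.minEnclosingCircle(g),hull
E
python3 - <<'E'
from h import *
s=load('w6'); full,P,ok,circ,hull=adapter(s,225,320,140,230); print(circ,cv2.boundingRect(hull))
z=P[...,2]; x0,y0,w,h_=cv2.boundingRect(hull)
print((z[y0:y0+h_:4,x0:x0+w:4]*1000).round(0).astype(int))
m=ok&(z>.020); print(m.sum(),P[m].mean(0),P[m].min(0),P[m].max(0))
gr=cv2.cvtColor(s['image'],cv2.COLOR_BGR2GRAY)
print('g',gr[y0:y0+h_:3,x0:x0+w:3])
print('riser frame',RR.T@(np.array(circ[0])-C))
# shelf, mat, spatula checks in the top view
s=load('t6');s0=load('top'); 
for n,q in (('before',s0),('after',s)):
    Pz=cloud(q); b=q['image'][...,0].astype(int)
    m=(abs(Pz[...,2]-.08)<.008)&(q['range_z']>0); k=np.zeros_like(m);k[100:225,240:455]=m[100:225,240:455]
    v,u=np.nonzero(k); print(n,len(u),u.mean(),v.mean())
    k=np.zeros_like(m); k[225:330,460:530]=(b>110)[225:330,460:530]; v,u=np.nonzero(k)
    if len(u):
        pts=np.array([ray(q,a,c,.006)[:2] for a,c in zip(u,v)],np.float32); print('blade',cv2.minAreaRect(pts))
E
```

```text
((0.5332277417182922, 0.07794656604528427), 0.02607572264969349) (242, 156, 56, 56)
[[ 0  0  0 -1  0  0 -1 -1 -1  0  0 -1 -1  0]
 [ 1 -1  0 -1  9  8  9  8  8  9 10 -1  0 -1]
 [-2 -2  0  8 10  9  9 10 10 10 10 10 -2 -1]
 [ 0  1  9  8 10  8 12 12 10  9 10  9  9 -1]
 [ 0  9  9  8 12 14 14 13 14 11  8 10 10 -1]
 [ 0  8 10  8 13 15 25 26 15 14 12  9  9  9]
 [-1 10 10 26 27 26 26 25 27 16 13  8  9  9]
 [-2 11  9 14 25 28 27 26 25 15 14 11  9  8]
 [ 0  9 10 14 26 27 26 26 25 15 13 11  9 10]
 [-1 11 10  9 27 27 27 26 26 26 11  9 10 10]
 [-1  9  9  9  8 27 26 26 13 13  8 11 10  0]
 [-1 -1  9  9 11 10 10 12  9  9  8 11  8 -1]
 [ 0  0 -1  9 10  9  9  9 10 10 10  9  0  0]
 [ 0  0 -2  0  0 10  9  9  9  9 -1  0 -1 -1]]
419 [0.53319273 0.07828115 0.02613259] [0.52270172 0.06817322 0.02362825] [0.5434507  0.0886211  0.02820675]
g [[141 138  97  90  88  92  89 110 135 139 131 113  97  91  86  89  89  88
   86]
 [141 140 106  89  98 159 207 226 228 229 228 228 209 151 101  89  91  89
   85]
 [144 144 141 110 207 227 228 230 231 232 233 232 135 187 206 107  86  85
   84]
 [147 143 157 218 228 230 231 2
[... 930 characters left out ...]
194
  127]
 [123 124 201 255 255 255 255 230 220 215 216 222 224 225 224 255 254 129
  130]
 [126 124 126 174 255 255 126 200 224 223 224 225 224 224 223 224 138 135
  134]
 [128 128 128 127 160 253 255 253 224 225 223 222 222 207 125  86 125 127
  126]
 [131 132 128 129 128 127 148 179 168 168 178 161 112  86  81  82 119 125
  129]]
riser frame [-0.20774079  0.09685626]
before 12264 352.41519895629483 169.10697977821266
blade ((0.49111175537109375, -0.384924054145813), (0.040032535791397095, 0.1975206583738327), 67.19359588623047)
after 10267 359.84484269991236 164.89256842310314
blade ((0.4904060959815979, -0.3849358558654785), (0.03883260861039162, 0.19623669981956482), 67.20995330810547)
```

The adapter is upright with its top at 27 mm, at (0.533, 0.078), and the spatula is back within 1 mm. Next I'll get its yaw from the top face and holes, with one closer look.

Run:
```python
from h import *
def yaw(s,box,n):
    full,P,ok,circ,hull=adapter(s,*box); c=np.array(circ[0]); m=ok&(P[...,2]>.021)
    cs,_=cv2.findContours(m.astype(np.uint8),cv2.RETR_EXTERNAL,cv2.CHAIN_APPROX_NONE); k=max(cs,key=cv2.contourArea)
    r=cv2.minAreaRect(np.array([ray(s,*p[0],.027)[:2]*1000 for p in k],np.float32)); print(n,circ,'top',r)
    gr=cv2.cvtColor(s['image'],cv2.COLOR_BGR2GRAY); bh=cv2.morphologyEx(gr,cv2.MORPH_BLACKHAT,np.ones((9,9),np.uint8))
    bh[cv2.erode(full,np.ones((3,3),np.uint8))==0]=0
    nn,l,st,ce=cv2.connectedComponentsWithStats((bh>45).astype(np.uint8))
    for i in range(1,nn):
        d=ray(s,*ce[i],.010)[:2]-c; R=np.hypot(*d)
        if st[i,4]>2 and R>.014: print('hole',st[i,4],round(R*1000,1),np.degrees(np.arctan2(d[1],d[0])).round(1))
yaw(load('w6'),(225,320,140,230),'w6')
# mate reference: same relation hole/top in top.png is coarse, so use geometry of closer view
p=np.array([.533,.078]); move_to([p[0]-.03,p[1],.15],down(0)); s=save('wrist','w7')
uv,_=cv2.projectPoints(np.array([[*p,.01]]),cv2.Rodrigues(s['R'])[0],s['t'],s['mtx'],s['dist']); u,v=uv.ravel().astype(int); print(u,v)
yaw(s,(u-75,u+75,max(v-75,0),v+75),'w7')
for d in (0,np.pi/2,-np.pi/2): q=ik([*p,.06],down(d)); print(d,None if q is None else q[5])
tc=np.array([.4638,.3543]);ty=np.radians(81.05-90);Rt=np.array([[np.cos(ty),-np.sin(ty)],[np.sin(ty),np.cos(ty)]])
tg=tc+Rt@[-.055,-.035]; print(tg,[ik([*tg,.06],down(ty+o)) for o in (np.pi/2,-np.pi/2)])
```

```text
w6 ((0.5332277417182922, 0.07794656604528427), 0.02607572264969349) top ((533.1583862304688, 78.16401672363281), (17.85023307800293, 17.825326919555664), 12.032428741455078)
hole 27 20.1 -33.6
hole 19 19.7 57.1
hole 13 20.1 -122.0
hole 12 20.7 149.6
308 193
w7 ((0.5330566763877869, 0.07818770408630371), 0.025733012706041336) top ((533.1363525390625, 78.15953063964844), (17.900739669799805, 17.87801742553711), 12.059282302856445)
hole 40 20.3 -33.7
hole 41 20.2 57.3
hole 36 20.7 -122.9
hole 38 20.3 147.5
0 1.6052379233478753
1.5707963267948966 0.03444159655297918
-1.5707963267948966 None
[0.40402462 0.32828263] [array([ 5.67596494e-01,  6.28461202e-01,  1.78911921e+00, -4.44089210e-16,
        7.24012238e-01,  7.23803462e-01]), array([ 5.67596494e-01,  6.28461202e-01,  1.78911921e+00, -4.44089210e-16,
        7.24012238e-01, -2.41778919e+00])]
```

Run:
```python
from h import *
p=np.array([.5331,.0782]); g=np.radians(102); tg=np.array([.4040,.3283]); pl=np.radians(81)
move_gripper(.05); move_to([*p,.09],down(g)); move_linear([*p,.0395],max_speed=.1)
move_gripper(0.0); st=state(); print('grip',st['width'],st['gripper_force'],st['contact_force'])
move_linear([*p,.13],max_speed=.15); pause(.1); print('lift',state()['width'],state()['contact_force'])
if not .012<state()['width']<.022: raise SystemExit('no grip')
move_to([*tg,.13],down(pl)); save('wrist','w8')
move_linear([*tg,.05],max_speed=.1); f0=state()['contact_force']
for z in (.048,.0465,.0455,.0448,.044):
    move_linear([*tg,z],max_speed=.03); f=state()['contact_force'][2]-f0[2]; print(z,f.round(2))
    if f>2.5: break
move_gripper(.045); pause(.2); move_linear([*tg,.15],max_speed=.12)
move_to([.40,.15,.25],down(pl)); save('top','t9'); save('scene','s9'); print(state()['time_s'])
```

```text
grip 0.015612191845533792 58.41751277446747 [-0.92546055 -0.49105722  9.18578299]
lift 0.015382340305717406 [-0.175615    0.57261654 -1.63294162]
0.048 -0.97
0.0465 -1.17
0.0455 -0.89
0.0448 11.58
37.8833
```

Run:
```python
from h import *
tc=np.array([.4638,.3543]);ty=np.radians(81.05-90);Rt=np.array([[np.cos(ty),-np.sin(ty)],[np.sin(ty),np.cos(ty)]])
move_to([.37,.33,.24],down(ty)); s=save('wrist','w9'); P=cloud(s); L=(P[...,:2]-tc)@Rt; z=P[...,2]
ins=(s['range_z']>0)&(L[...,0]>-.1)&(L[...,0]<-.012)&(abs(L[...,1])<.06)
for lo,hi in ((.027,.040),(.0125,.0175)):
    m=(ins&(z>lo)&(z<hi)).astype(np.uint8); n,l,st,_=cv2.connectedComponentsWithStats(m)
    for i in range(1,n):
        if st[i,4]>60: k=l==i; print(lo,st[i,4],'local',L[k].mean(0).round(4),'ext',(np.ptp(L[k],axis=0)*1000).round(1),'z',np.median(z[k]).round(4), 'tilt', np.linalg.lstsq(np.c_[P[k][:,:2]-P[k][:,:2].mean(0),np.ones(k.sum())],z[k],rcond=None)[0][:2].round(3))
q=load('t9'); Pz=cloud(q); m=(abs(Pz[...,2]-.08)<.008)&(q['range_z']>0); k=np.zeros_like(m,dtype=np.uint8);k[100:225,240:455]=m[100:225,240:455]
n,l,st,_=cv2.connectedComponentsWithStats(k); k=l==1+np.argmax(st[1:,4]); pts=np.array([ray(q,u,v,.08)[:2]*1000 for v,u in np.argwhere(k)],np.float32); print('riser',cv2.minAreaRect(pts))
st=state(); print(st['contact_force'],st['time_s'])
```

```text
0.027 359 local [-0.055  -0.0347] ext [17.2 17.1] z 0.0311 tilt [ 0.003 -0.007]
0.027 331 local [-0.0568  0.0379] ext [17.2 18.2] z 0.0313 tilt [0.009 0.015]
0.0125 1260 local [-0.0558  0.0364] ext [48.5 46.1] z 0.0144 tilt [0.005 0.   ]
0.0125 1299 local [-0.0545 -0.0349] ext [47.4 48.7] z 0.0143 tilt [ 0.003 -0.   ]
riser ((730.0289306640625, -39.25297546386719), (435.9368591308594, 201.52615356445312), 84.06866455078125)
[ 0.39658015 -0.21808747  0.41894228] 39.7083
```

Both adapters stand flat in the same compartment, the shelf has not moved, and the spatula is on its mat.

```bash
python3 -c "
from bench import *
print(hand_in())"
```

```text
the job is handed in; nothing more can be done
None
```

The job is handed in at about 40 s of the 72 s allowed: the adapter was swept out and stands upright beside its mate in the tray, the spatula lies on its mat, and the shelf measures unmoved; no verdict was returned.

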